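Photo-eye check on a packing conveyor

TASK

Do the start-of-shift photo-eye check on the stopped belt: point the fingertips down into the beam of the infeed eye (the one on the robot's right), just in front of its lens and without touching it, and hold them there for two seconds, then do the same at the outfeed eye on the left. After both eyes, press the reset button (the small flat-topped one, not the wide mushroom-headed stop) right in, let it come out again and move clear. Apart from that button and its grey box touch nothing on the line, and leave the cartons, the cup and the spare knob alone.

Things in the scene. Friction and masses are not known exactly. Their poses are not given: they have to be found in the camera images.
- infeed_beam (a point): Point on the infeed photo-eye's beam, 45 mm in front of its lens, 35 mm above the belt. x: level along the beam, from lens to reflector; y: along the belt's travel; z up. Fingertips 10 to 15 mm below this point cut the beam, clear of belt and eye; shut fingers make a neat pointer. In the beam means 15 to 85 mm in front of the lens and within 10 mm sideways.
- outfeed_beam (a point): Point on the outfeed photo-eye's beam, 45 mm in front of its lens, 35 mm above the belt. x: level along the beam, from lens to reflector; y: along the belt's travel; z up. Fingertips 10 to 15 mm below this point cut the beam, clear of belt and eye; shut fingers make a neat pointer. In the beam means 15 to 85 mm in front of the lens and within 10 mm sideways.
- infeed_eye: Infeed photo-eye, on the robot's right: black block 45 mm (x) by 22 (y) by 50 high, top 60 mm above the belt, on the belt's near side; the lens, mid-face, looks across the belt away from the robot. On the far side its round white reflector, 42 mm, on a steel plate. Origin at table height on the belt's centre line, 73 mm from the lens; x to reflector, y along travel. Fixed.
- outfeed_eye: Outfeed photo-eye, on the robot's left, towards the gearmotor: black block 45 mm (x) by 22 (y) by 50 high, top 60 mm above the belt, on the belt's near side; the lens, mid-face, looks across the belt away from the robot. On the far side its round white reflector, 42 mm, on a steel plate. Origin at table height on the belt's centre line, 73 mm from the lens; x to reflector, y along travel. Fixed.
- reset_top (a point): Centre of the flat top of the reset button: black, 28 mm across, 118 mm above the table, standing 10 mm out of an aluminium collar 44 mm across, on a grey box 75 by 75 mm with its lid 96 mm above the table. The box stands just beyond the belt, beside the stop button's like box; either may be the left one.
- reset (a joint): Travel of the reset button: 0 m out, 0.006 m right in, downward. A spring brings it out again; right in takes about 5 N. A press counts from 0.0045 m.
- stop_top (a point): Centre of the domed top of the stop button: a wide black mushroom head 48 mm across, its top 132 mm above the table, on a grey box like the reset's, 95 to 205 mm from the reset button. Not to be touched.
- stop (a joint): Travel of the stop button: 0 m out, 0.006 m right in.
- stop_station: The grey box that carries the stop button, 75 by 75 mm, its lid 96 mm above the table. Origin under its centre at table height. Fixed.
- conveyor: Belt conveyor: pale grey belt 140 mm wide, 920 long, top 75 mm above the table, between aluminium frames (180 over both). Steel side guides 118 mm apart stand 17 mm above the belt; black star knobs 43 mm above it, 340 mm either side of the middle. Origin at table height under the middle; x across, away from the robot, y along travel. Fixed, stopped.
- carton_mid: A white carton, 80 (x) by 100 (y) by 50 mm high, standing on the belt between the two eyes. Origin at the centre of its underside. Loose; to be left where it is.
- carton_in: A white carton, 80 (x) by 100 (y) by 50 mm high, standing on the belt at the infeed end, before the infeed eye. Origin at the centre of its underside. Loose; to be left where it is.
- carton_out: A white carton, 80 (x) by 100 (y) by 50 mm high, standing on the belt at the outfeed end, past the outfeed eye. Origin at the centre of its underside. Loose; to be left where it is.
- cup: A steel cup, 72 mm across, 85 mm high, on the table beyond the belt, beside the button boxes, left or right. Origin under its centre. Loose bystander.
- spare_knob: A spare black clamp knob, 32 mm across, standing on its head with its steel stud up, 46 mm high, on the table on the other side of the button boxes from the cup. Origin under its centre. Loose bystander.

How it is judged:
By the outcome, as a careful person would: the job done as asked, in the order asked, and still so for the second after the job is handed in, with the robot touching nothing.
It also fails if it takes over 53 s, if anything falls off the work surface, if the arm or the gripper's body presses on something with over 40 N, if the wrist force passes 120 N, or if a joint passes its speed limit or range.

ROBOT

A 7-joint arm with a two-finger parallel gripper is mounted at the origin on the work surface. World frame = base frame: x ahead of the robot, y to its left, z up, the work surface at z = 0. Lengths are in m, angles in rad, forces in N, time in s.
With the tool pointing down it reaches from about 0.4 to 0.875 m from the base axis. Payload 19.3 kg.
Tool frame: the origin (TCP) lies on the front face of the gripper's body, between the roots of the fingers; the fingertips stand 73 mm ahead of it and the grasp point (between the pads) lies 54 mm ahead of it; z points along the fingers, y is the direction in which the jaws open and shut (so a half turn about z gives the same grasp; the last joint's range is limited). The gripper opens to 85 mm and grips with 20 to 120 N. Pads are 22 mm wide; open, the fingers measure 114 mm over their backs; the gripper's body (76 mm by 85 mm) begins 54 mm behind the grasp point. The pads swing forward as they close: fully open they stand 13 mm farther back than shut.
Start: joints at [1.205, 0.521, -0.036, 1.599, 0.021, 1.021, -0.113], TCP at [0.182, -0.598, 0.304] pointing down, gripper open.
Joint ranges: [-2.91, 2.91], [-0.3, 2.13], [-1.5, 1.42], [0.17, 2.43], [-1.26, 4.41], [0.16, 1.93], [-2.52, 2.52]. Speed limits (rad/s): [1.89, 1.89, 2.39, 2.39, 3.01, 3.01, 3.01].

INTERFACE

Orientations are given as [roll, pitch, yaw] about the fixed x, y, z axes, in that order (R = Rz(yaw) Ry(pitch) Rx(roll)).
In Python, from workcell import bot gives the robot as it stands.
- The arm moves only by the shell command python3 -m crank 'ROWS' [OPENING] [FORCE]. ROWS is a JSON object of lists of equal length, an entry for each row: "travel": the shift along the world's x, y, z in cm, a list of three; "rot": the turn, a rotation vector about the world's x, y, z in degrees, a list of three. A call has 1 to 8 rows; each row is the pose to reach, as a shift and turn from the pose commanded when the call began; what a row does not reach only later rows make up. A row lasts 1/10 s, in which the tool goes at most 50 mm and 8.59 degrees, less where a joint would pass 70% of its speed; a pose out of reach is approached as far as the arm can. A call with a gripper value outside its range is refused whole. OPENING is the opening, from -1 (shut) to 1 (fully open), so that 0 is half open, set as the call begins (- or left out, the last holds). The fingers move at their own pace and stop on an object; FORCE is the grip in N (left out, the last holds). Time passes only in rows, so rows that repeat a pose let the fingers close. It gives the time, the measured TCP pose, the force and the opening at its end, in the units of the state.
- bot.observe(): the state, without advancing time (a new reading comes with each control period).
- bot.grab_frame(name): name is "side" or "top" or "wrist"; returns the picture (420x560x3 uint8, red, green, blue); there is no depth.
- bot.camera_model(name): a dict with "fx", "fy", "cx", "cy" (pixels), "k1" (the pictures are not rectified: a ray, as slopes to the right and down, at radius r is drawn at 1 + k1 r^2 times it, then the intrinsics apply), "R" (3x3) and "t" (3): a world point X has camera coordinates R X + t. Camera axes: x right, y down, z forward; pixel columns grow to the right and rows downward; lengths in m; the calibration is good to about 2 mm. A picture is of the moment at which its call begins: read the wrist's pose just before it. camera_model takes no time and is no camera call; for the wrist camera it gives the pose at the moment of the call.
- bot.job_done(): hands the job in, once; it reports no verdict.
Trained networks look in the newest picture that a camera, given by its name, has taken for a name from the list of things; names that differ only in an ending like _2 or _b are one class to them, and where a whole thing is asked for, a point or a joint stands for the part that bears it (a point fixed in the world has none). Each returns a list of dicts, best first, with "conf" (0 to 1); they miss things now and then, are a little off and sometimes report something else, mostly with a low value. They report only what shows in the picture. A call takes as long as a camera call.
- bot.silhouettes(camera, thing): "pixels" (420x560 bool, what is visible of it) and "box" ([centre column, centre row, width, height] in pixels, round what is visible of it).
The state is a dict: "clock": time; "qpos": joint angles; "qd": joint speeds; "joint_efforts": joint torques, N m; "position": TCP position; "tool_rot": TCP orientation; "force": force on the tool from outside, world axes, zero at the start; "moment": the same for the moment, N m; "grip_width": finger opening in m.
Only numpy, scipy, OpenCV 4.12 (cv2) and the standard library are available. Lean on these libraries where they do the work, as an engineer would, in place of code of your own. Each camera call takes 0.05 s, during which the arm holds its last target.

## Working session

There is one attempt and no reset: what is moved stays moved. The work goes in short steps, Python scripts to look and compute and a shell command to move; the robot and the scene stay as the last step left them, time stands still between calls to the robot, and variables do not carry over. Pictures are saved under pics/ and viewed, and the job is handed in when it is done.

```bash
mkdir -p pics; ls; python3 - <<'E'
from workcell import bot
import cv2
s=bot.observe();print({k:s[k] for k in('clock','position','tool_rot','force','grip_width')})
for n in('side','top'):
    cv2.imwrite(f'pics/{n}0.png',bot.grab_frame(n)[:,:,::-1])
    m=bot.camera_model(n);print(n,m)
E
```

```text
pics
{'clock': 0.0, 'position': array([ 0.18209671, -0.59762587,  0.30332918]), 'tool_rot': array([-3.14047936e+00,  6.89288899e-05,  2.95761521e-01]), 'force': array([ 0.19117918, -0.42529707, -0.15804719]), 'grip_width': 0.08547743687464221}
side {'fx': 511.68655977046427, 'fy': 511.68655977046427, 'cx': 278.7739202735931, 'cy': 199.43503107750973, 'k1': -0.10785125894306469, 'R': array([[-0.87575355, -0.48263066,  0.0111073 ],
       [-0.38253547,  0.67972413, -0.62581284],
       [ 0.29448657, -0.55230675, -0.77989417]]), 't': array([0.49432415, 0.2621572 , 1.12455488])}
top {'fx': 541.9099319711238, 'fy': 541.9099319711238, 'cx': 282.66512196249886, 'cy': 210.96849682288874, 'k1': -0.1040942996321892, 'R': array([[ 0.02667805, -0.99964219, -0.00194081],
       [-0.99570793, -0.02640083, -0.08870582],
       [ 0.08862284,  0.00429898, -0.99605598]]), 't': array([0.0150273 , 0.57169151, 1.6070442 ])}
```

View pics/side0.png

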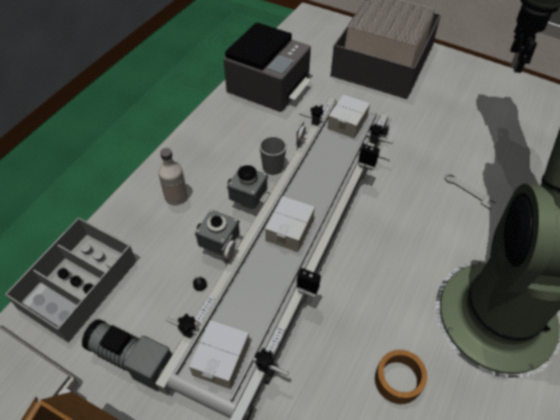

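View pics/top0.png

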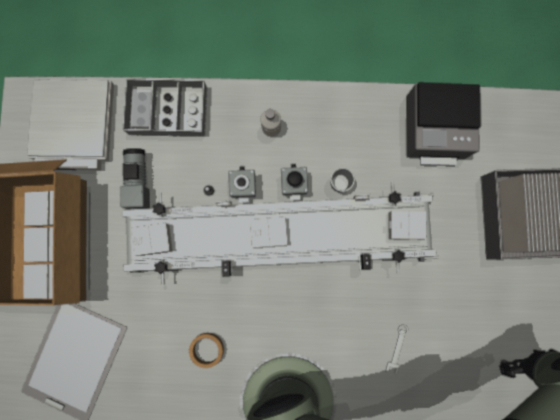

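The top view shows the infeed eye at (366,261) and the outfeed eye at (227,268). The reset button, with its collar, is at (242,182), the stop at (294,179), the cup at (343,182) and the spare knob at (208,189). Next I'll measure these.

```bash
cat > h.py <<'E'
import numpy as np,cv2
from workcell import bot
def ray(m,uv):
    K=np.array([[m['fx'],0,m['cx']],[0,m['fy'],m['cy']],[0,0,1]])
    p=cv2.undistortPoints(np.array(uv,float).reshape(-1,1,2),K,np.array([m['k1'],0,0,0,0]))[0,0]
    R=np.array(m['R']);return -R.T@np.array(m['t']),R.T@np.array([p[0],p[1],1])
def onz(m,uv,z):
    o,d=ray(m,uv);return o+d*(z-o[2])/d[2]
def proj(m,X):
    R=np.array(m['R']);K=np.array([[m['fx'],0,m['cx']],[0,m['fy'],m['cy']],[0,0,1]])
    return cv2.projectPoints(np.array(X,float).reshape(-1,3),cv2.Rodrigues(R)[0],np.array(m['t'],float),K,np.array([m['k1'],0,0,0,0]))[0].reshape(-1,2)
E
python3 - <<'E'
from h import *
hs=dict(infeed_eye=.11,outfeed_eye=.11,reset_top=.1,stop_top=.12,conveyor=.075,carton_mid=.125,cup=.085,spare_knob=.03)
for c in('top','side'):
    im=bot.grab_frame(c);m=bot.camera_model(c)
    for n,z in hs.items():
        for d in bot.silhouettes(c,n)[:3]:
            b=d['box'];print(c,n,round(d['conf'],2),np.round(b,1),onz(m,b[:2],z).round(3))
    big=cv2.resize(im,None,fx=4,fy=4,interpolation=cv2.INTER_CUBIC)[:,:,::-1]
    cv2.imwrite(f'pics/{c}_big.png',big)
    if c=='top': cv2.imwrite('pics/t_crop.png',big[620:1140,800:1600])
    else: cv2.imwrite('pics/s_crop.png',big[600:1200,700:1500])
E
```

```text
top infeed_eye 0.74 [362.8 230.3  22.6  75.2] [ 0.514 -0.2    0.11 ]
top outfeed_eye 0.75 [224.  238.8  15.   76.3] [0.48  0.195 0.11 ]
top reset_top 0.49 [242.1 180.3   8.1   9.5] [0.65 0.15 0.1 ]
top stop_top 0.58 [294.3 178.2  17.   18.3] [ 0.657 -0.001  0.12 ]
top conveyor 0.61 [280.5 216.3 323.2 139.6] [0.551 0.036 0.075]
top carton_mid 0.74 [269.2 232.4  40.7  35.7] [0.501 0.066 0.125]
top cup 0.68 [340.3 182.1  22.6  24.4] [ 0.655 -0.136  0.085]
top spare_knob 0.43 [292.  177.4  17.2  14.8] [0.673 0.005 0.03 ]
side infeed_eye 0.67 [338.1 149.2  85.6  56.4] [ 0.499 -0.19   0.11 ]
side outfeed_eye 0.7 [270.3 271.5  98.2  67. ] [0.474 0.204 0.11 ]
side stop_top 0.56 [338.3 151.1  85.   53.2] [ 0.493 -0.175  0.12 ]
side stop_top 0.56 [350.9 116.5  39.5  42.2] [ 0.517 -0.309  0.12 ]
side stop_top 0.54 [247.9 173.4  17.2  17.8] [ 0.651 -0.001  0.12 ]
side conveyor 0.6 [237.5 259.4 309.6 321.2] [0.562 0.194 0.075]
side conveyor 0.47 [349.7 114.9  40.4  40. ] [ 0.538 -0.362  0.075]
side carton_mid 0.68 [290.5 222.8  46.4  52.8] [0.492 0.082 0.125]
side cup 0.68 [271.4 153.6  28.9  36.3] [ 0.65  -0.115  0.085]
```

View pics/t_crop.png

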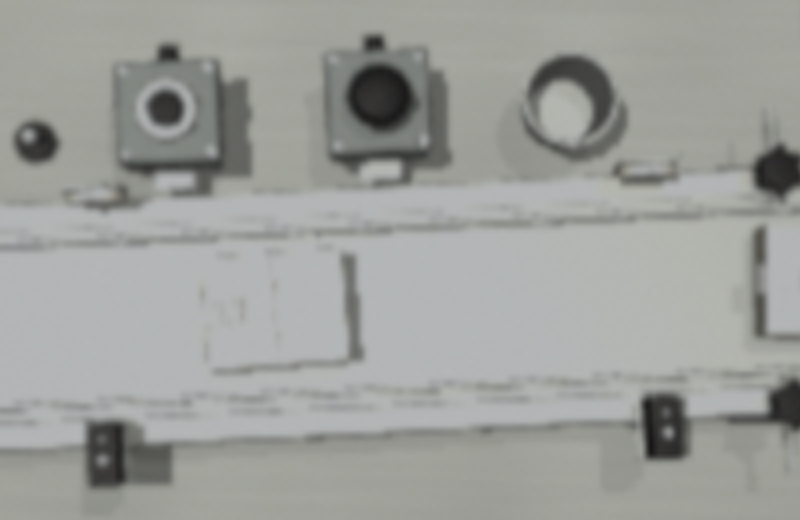

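View pics/s_crop.png

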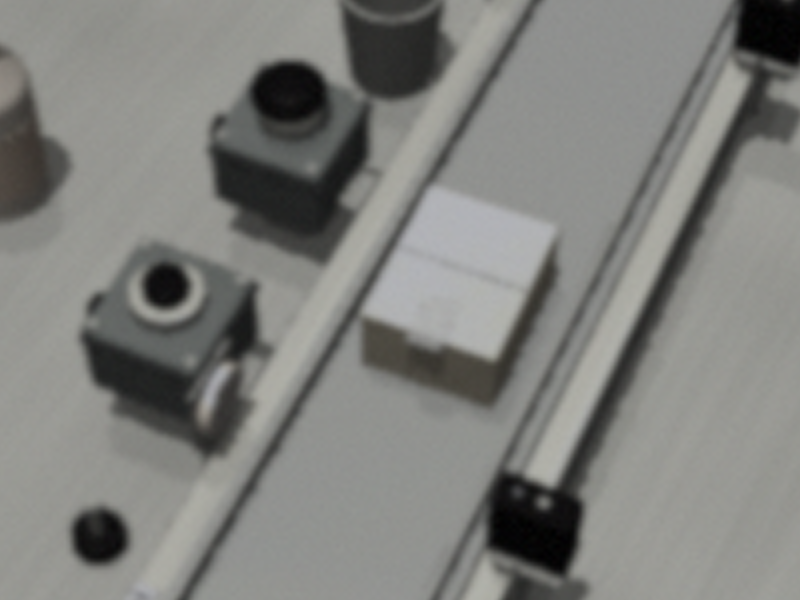

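```bash
python3 - <<'E'
from h import *
T=bot.camera_model('top');S=bot.camera_model('side')
t=lambda u,v:((u+800+.5)/4-.5,(v+620+.5)/4-.5)
s=lambda u,v:((u+700+.5)/4-.5,(v+600+.5)/4-.5)
print('cam',ray(T,(0,0))[0],ray(S,(0,0))[0])
def tri(a,b):
    (o1,d1),(o2,d2)=ray(T,a),ray(S,b)
    A=np.c_[d1,-d2];k=np.linalg.lstsq(A,o2-o1,rcond=None)[0]
    p,q=o1+k[0]*d1,o2+k[1]*d2;return ((p+q)/2).round(4),np.linalg.norm(p-q).round(4)
print('reset',onz(T,t(164,107),.118),onz(S,s(167,287),.118),tri(t(164,107),s(167,287)))
print('stop',onz(T,t(380,96),.13),onz(S,s(290,85),.13))
for n,p in dict(inA=(644,397),inB=(682,396),inC=(684,458),inD=(647,459),outA=(90,423),outB=(124,422),outC=(123,485),outD=(88,486)).items(): print(n,onz(T,t(*p),.135).round(4))
for n,p in dict(outnearleft=(510,475),outnearR=(580,505)).items(): print(n,onz(S,s(*p),.135).round(4))
for n,p in dict(frameL=(0,447),frameR=(800,410)).items(): print(n,onz(T,t(*p),.075).round(4))
b=cv2.imread('pics/side_big.png')
cv2.imwrite('pics/s_crop2.png',cv2.resize(b[500:700,1380:1580],None,fx=3,fy=3))
cv2.imwrite('pics/s_crop3.png',cv2.resize(b[1040:1240,1150:1350],None,fx=3,fy=3))
b=cv2.imread('pics/top_big.png')
cv2.imwrite('pics/t_crop2.png',np.hstack([cv2.resize(b[1000:1130,1400:1530],None,fx=3,fy=3),cv2.resize(b[1010:1140,850:980],None,fx=3,fy=3)]))
E
```

```text
cam [0.42641605 0.02320641 1.65144752] [0.20202425 0.68148066 1.03560453]
reset [0.64454866 0.15219567 0.118     ] [0.63922719 0.15445981 0.118     ] (array([0.6437, 0.1518, 0.1123]), np.float64(0.0037))
stop [ 0.65470183 -0.00166358  0.13      ] [0.65148547 0.00084273 0.13      ]
inA [ 0.4467 -0.1914  0.135 ]
inB [ 0.448  -0.2181  0.135 ]
inC [ 0.4048 -0.2202  0.135 ]
inD [ 0.4035 -0.1942  0.135 ]
outA [0.4183 0.1951 0.135 ]
outB [0.4197 0.1713 0.135 ]
outC [0.3759 0.1706 0.135 ]
outD [0.3745 0.195  0.135 ]
outnearleft [0.4134 0.1784 0.135 ]
outnearR [0.3744 0.1768 0.135 ]
frameL [0.3987 0.2669 0.075 ]
frameR [ 0.4407 -0.3143  0.075 ]
```

View pics/s_crop2.png

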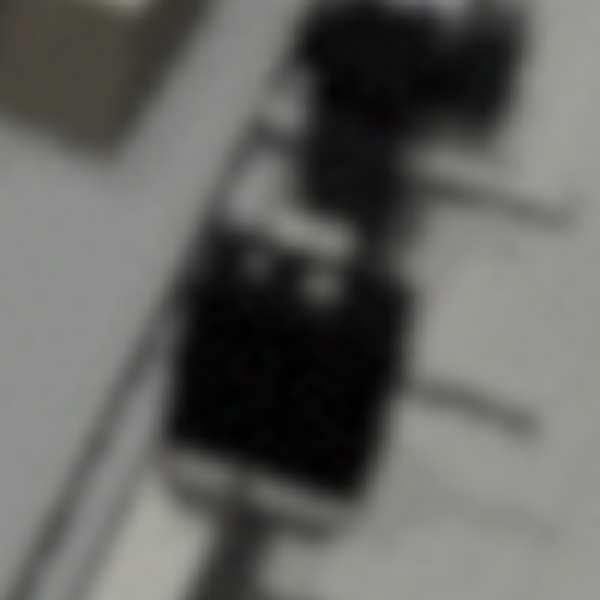

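View pics/s_crop3.png

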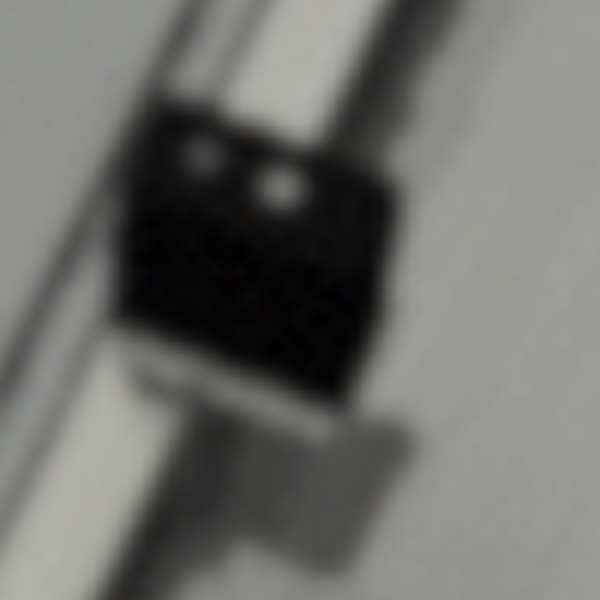

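View pics/t_crop2.png

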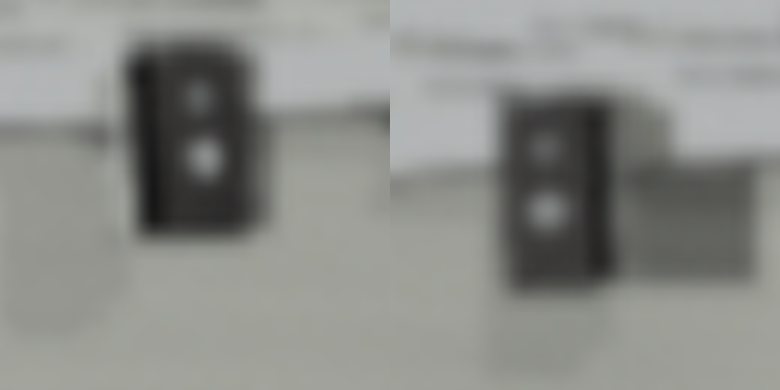

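```bash
python3 - <<'E'
from h import *
T=bot.camera_model('top');S=bot.camera_model('side')
t=lambda u,v:((u+800+.5)/4-.5,(v+620+.5)/4-.5)
ci=onz(T,t(668.5,426),.135);co=onz(T,t(102,454),.135)
print('eyes',ci,co)
d=(co-ci)[:2];d/=np.linalg.norm(d);print('yaw eyes',np.degrees(np.arctan2(-d[0],d[1])))
f=np.array([.3987-.4407,.2669+.3143]);print('yaw frame',np.degrees(np.arctan2(-f[0],f[1])))
# frames
y=d; x=np.array([d[1],-d[0]])
print('x',x,'y',y)
ims={c:cv2.imread(f'pics/{c}_big.png') for c in('top','side')}
def poly(P,col=(0,0,255)):
    for c,m in(('top',T),('side',S)):
        q=(proj(m,P)*4+1.5).round().astype(int);cv2.polylines(ims[c],[q],True,col,1,cv2.LINE_AA)
for n,c in(('in',ci),('out',co)):
    lens=c[:2]+x*.0225; cen=c[:2]
    beam=lens+x*.045; print(n,'lens',lens.round(4),'beam',beam.round(4),'centreline',(lens+x*.073).round(4))
    for z in(.085,.135):
        poly([[*(cen+x*a+y*b),z] for a,b in((.0225,.011),(.0225,-.011),(-.0225,-.011),(-.0225,.011))])
    poly([[*lens,.11],[*(lens+x*.146),.11]],(0,255,0))
    o=lens+x*.073
    for r in(-.09,.09):poly([[*(o+x*r+y*.1),.075],[*(o+x*r-y*.1),.075]],(255,0,0))
for c in((.6437,.1518),):
    a=np.linspace(0,6.28,30);poly([[c[0]+.014*np.cos(k),c[1]+.014*np.sin(k),.118] for k in a]);poly([[c[0]+.022*np.cos(k),c[1]+.022*np.sin(k),.108] for k in a],(0,255,0))
cv2.imwrite('pics/t_ov.png',ims['top'][620:1140,800:1600]);cv2.imwrite('pics/s_ov.png',ims['side'][560:1160,780:1580])
E
```

```text
eyes [ 0.42687244 -0.20894679  0.135     ] [0.39702517 0.18597923 0.135     ]
yaw eyes 4.32201919196312
yaw frame 4.133253500632591
x [0.99715625 0.07536195] y [-0.07536195  0.99715625]
in lens [ 0.4493 -0.2073] beam [ 0.4942 -0.2039] centreline [ 0.5221 -0.2017]
out lens [0.4195 0.1877] beam [0.4643 0.1911] centreline [0.4923 0.1932]
```

View pics/t_ov.png

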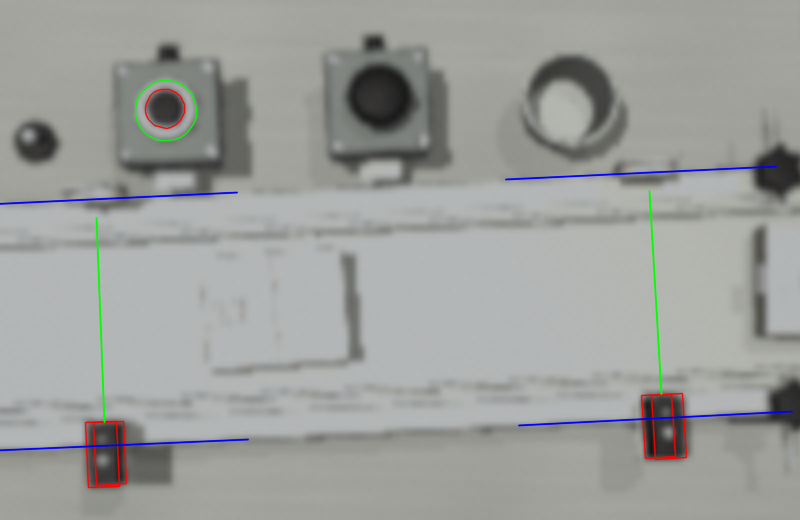

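View pics/s_ov.png

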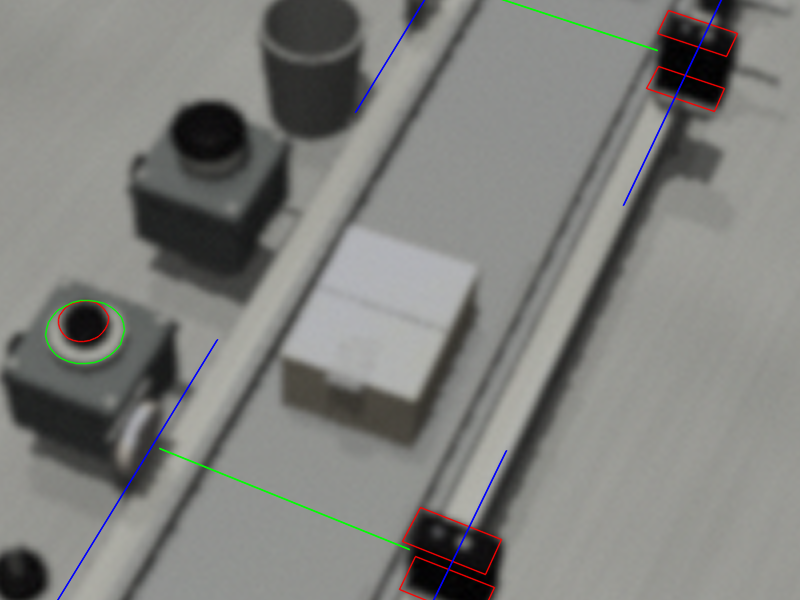

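The wireframes for both eyes, the belt frame and the button fit both pictures. The tool goes to the infeed eye first, with the fingers shut and staying high.

```bash
python3 -m crank '{"travel":[[1,1.3,0],[3,3.8,0],[5.2,6.6,0],[7.6,9.6,0],[10,12.6,0],[12.4,15.7,0],[14.8,18.7,0],[17.2,21.7,0]],"rot":[[0,0,0],[0,0,0],[0,0,0],[0,0,0],[0,0,0],[0,0,0],[0,0,0],[0,0,0]]}' -1 20
python3 -m crank '{"travel":[[2.4,3,0],[4.8,6,0],[7.2,9.1,0],[9.4,11.9,0],[11.4,14.4,0],[12.8,16.2,0],[13.6,17.2,0],[14,17.7,0]],"rot":[[0,0,0],[0,0,0],[0,0,0],[0,0,0],[0,0,0],[0,0,0],[0,0,0],[0,0,0]]}'
```

```text
clock: 1.8
position: [0.3551, -0.3788, 0.3041]
tool_rot: [3.141, -0.0, 0.296]
force: [0.4, -0.6, 0.3]
grip_width: -0.0003
clock: 2.6
position: [0.4945, -0.2028, 0.3039]
tool_rot: [-3.141, -0.0, 0.297]
force: [0.1, -0.5, 0.4]
grip_width: 0.0002
```

```bash
python3 -m crank '{"travel":[[0,-0.1,-1],[0,-0.1,-2.5],[0,-0.1,-4],[0,-0.1,-5.5],[0,-0.1,-7],[0,-0.1,-8.5],[0,-0.1,-9.5],[0,-0.1,-10]],"rot":[[0,0,-1],[0,0,-3],[0,0,-5],[0,0,-7],[0,0,-9],[0,0,-11],[0,0,-12.5],[0,0,-12.7]]}'
python3 - <<'E'
from h import *
print(bot.observe()['position'],bot.observe()['clock'])
for c in('side','top','wrist'):
    im=bot.grab_frame(c)[:,:,::-1]
    big=cv2.resize(im,None,fx=4,fy=4,interpolation=cv2.INTER_CUBIC)
    if c=='side':big=big[300:800,1200:1800]
    elif c=='top':big=big[700:1200,1200:1800]
    else: big=im
    cv2.imwrite(f'pics/a_{c}.png',big)
E
```

```text
clock: 3.4
position: [0.4933, -0.2055, 0.2028]
tool_rot: [-3.141, 0.001, 0.072]
force: [0.5, 0.5, 0.6]
grip_width: -0.0
[ 0.493301   -0.20552234  0.20275307] 3.4
```

View pics/a_side.png

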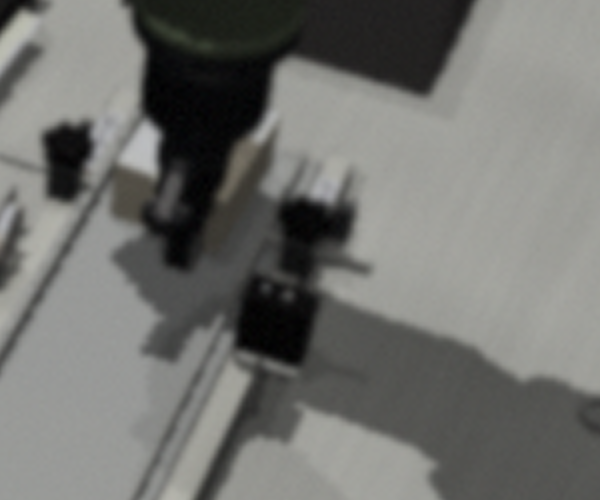

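View pics/a_wrist.png

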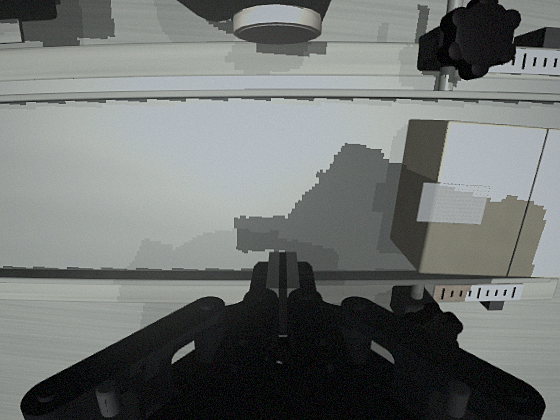

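The fingertips (283,258) line up with the reflector centre (277,~22), and the carton is well to the right. I'll check the sideways offset with numbers.

```bash
python3 - <<'E'
from h import *
m=bot.camera_model('wrist')
for p in((277,8),(277,22),(235,22),(321,22)):print(p,[onz(m,p,z).round(4) for z in(.1,.11,.12)])
o=np.array([.4493,-.2073]);x=np.array([.99716,.07536]);y=np.array([-.07536,.99716])
for X in [(.5933,-.196,0)]:pass
p=bot.observe()['position'][:2]-o;print('along',p@x,'side',p@y)
for z in(.1,.11,.12):
  q=onz(m,(277,20),z)[:2]-o;print('refl',q@x,q@y)
E
```

```text
(277, 8) [array([ 0.6204, -0.1918,  0.1   ]), array([ 0.6175, -0.1922,  0.11  ]), array([ 0.6145, -0.1925,  0.12  ])]
(277, 22) [array([ 0.6141, -0.1922,  0.1   ]), array([ 0.6115, -0.1926,  0.11  ]), array([ 0.6088, -0.1929,  0.12  ])]
(235, 22) [array([ 0.6126, -0.1711,  0.1   ]), array([ 0.6101, -0.1727,  0.11  ]), array([ 0.6076, -0.1743,  0.12  ])]
(321, 22) [array([ 0.6158, -0.2143,  0.1   ]), array([ 0.6131, -0.2134,  0.11  ]), array([ 0.6104, -0.2125,  0.12  ])]
along 0.04478225953722004 side -0.0012300284460493196
refl 0.16634391328474032 0.0025966839370332607
refl 0.1636659422948249 0.002445574073211715
refl 0.1609879713049095 0.002294464209390199
```

```bash
python3 -m crank '{"travel":[[0,0.2,-0.5],[0,0.2,-1.2],[0,0.2,-2],[0,0.2,-2.7],[0,0.2,-3.1],[0,0.2,-3.2],[0,0.2,-3.2],[0,0.2,-3.2]],"rot":[[0,0,0],[0,0,0],[0,0,0],[0,0,0],[0,0,0],[0,0,0],[0,0,0],[0,0,0]]}'
python3 - <<'E'
from h import *
print(bot.observe()['position'],bot.observe()['clock'])
big=cv2.resize(bot.grab_frame('side')[:,:,::-1],None,fx=4,fy=4,interpolation=cv2.INTER_CUBIC)[300:800,1200:1800]
cv2.imwrite('pics/b_side.png',big)
cv2.imwrite('pics/b_wrist.png',bot.grab_frame('wrist')[:,:,::-1])
E
for i in 1 2; do python3 -m crank '{"travel":[[0,0,0],[0,0,0],[0,0,0],[0,0,0],[0,0,0],[0,0,0],[0,0,0],[0,0,0]],"rot":[[0,0,0],[0,0,0],[0,0,0],[0,0,0],[0,0,0],[0,0,0],[0,0,0],[0,0,0]]}'; done
```

```text
clock: 4.35
position: [0.4943, -0.2029, 0.1721]
tool_rot: [3.142, -0.0, 0.074]
force: [-0.3, 0.7, 0.3]
grip_width: 0.0003
[ 0.49426451 -0.20287894  0.17205095] 4.35
clock: 5.25
position: [0.4942, -0.2029, 0.1719]
tool_rot: [-3.142, 0.0, 0.074]
force: [-0.3, -0.0, 0.2]
grip_width: 0.0
clock: 6.05
position: [0.4942, -0.2028, 0.1719]
tool_rot: [-3.142, 0.0, 0.074]
force: [0.0, 0.9, 0.5]
grip_width: 0.0001
```

View pics/b_side.png

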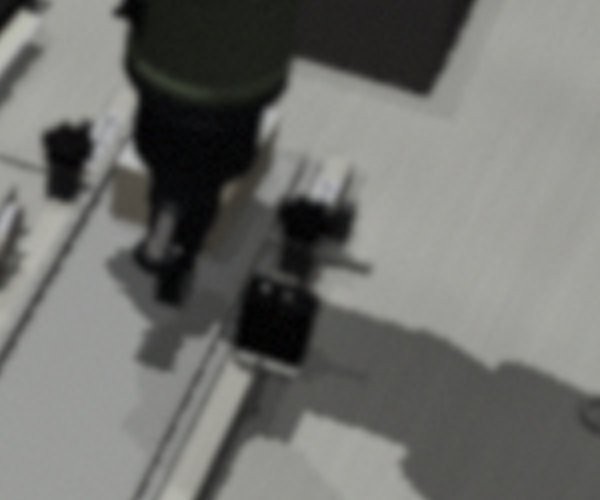

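View pics/b_wrist.png

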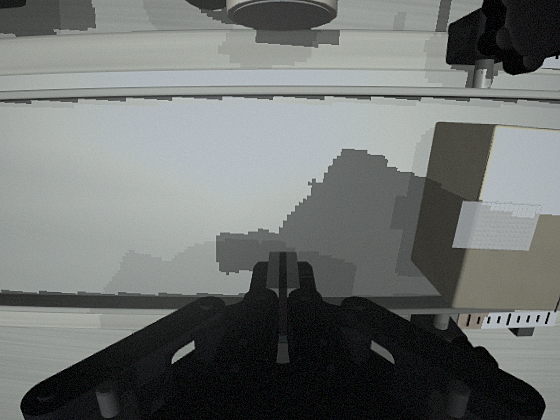

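Side and wrist views: the fingertips are just in front of the lens, over the belt, touching nothing and in line with the reflector. I'll hold longer, then lift.

```bash
python3 -m crank '{"travel":[[0,0,0],[0,0,0],[0,0,0],[0,0,0],[0,0,0],[0,0,0],[0,0,0],[0,0,0]],"rot":[[0,0,0],[0,0,0],[0,0,0],[0,0,0],[0,0,0],[0,0,0],[0,0,0],[0,0,0]]}'
python3 -m crank '{"travel":[[0,0,0],[0,0,0],[0,0,0],[0,0,0],[0,0,0.5],[0,0,1.5],[0,0,3],[0,0,5]],"rot":[[0,0,0],[0,0,0],[0,0,0],[0,0,0],[0,0,0],[0,0,0],[0,0,0],[0,0,0]]}'
python3 -m crank '{"travel":[[0,0,2],[0,0,3.5],[0,0.5,4.5],[-0.1,2,5],[-0.3,4,5],[-0.5,6.5,5],[-0.7,9,5],[-0.9,12,5]],"rot":[[0,0,0],[0,0,0],[0,0,0],[0,0,0],[0,0,0],[0,0,0],[0,0,0],[0,0,0]]}'
python3 -m crank '{"travel":[[-0.2,3,0],[-0.5,6.5,0],[-0.8,10,0],[-1.1,13.5,0],[-1.3,17,0],[-1.5,20.5,0],[-1.7,23,0],[-1.9,25,0]],"rot":[[0,0,0],[0,0,0],[0,0,0],[0,0,0],[0,0,0],[0,0,0],[0,0,0],[0,0,0]]}'
```

```text
clock: 6.85
position: [0.4942, -0.2029, 0.1719]
tool_rot: [-3.142, -0.0, 0.074]
force: [-0.3, 0.0, -0.4]
grip_width: 0.0002
clock: 7.65
position: [0.494, -0.2028, 0.2228]
tool_rot: [-3.141, 0.001, 0.074]
force: [-0.2, -1.0, 0.4]
grip_width: -0.0003
clock: 8.45
position: [0.4845, -0.0811, 0.2717]
tool_rot: [-3.141, 0.001, 0.074]
force: [0.7, 1.1, 0.4]
grip_width: -0.0
clock: 9.25
position: [0.4648, 0.1698, 0.2717]
tool_rot: [-3.141, 0.001, 0.076]
force: [0.8, -1.1, -0.4]
grip_width: -0.0
```

```bash
python3 -m crank '{"travel":[[0,1,0],[0,1.8,-0.2],[0,2.1,-1],[0,2.1,-2.5],[0,2.1,-4],[0,2.1,-5.5],[0,2.1,-6.8],[0,2.1,-7]],"rot":[[0,0,0],[0,0,0],[0,0,0],[0,0,0],[0,0,0],[0,0,0],[0,0,0],[0,0,0]]}'
python3 - <<'E'
from h import *
print(bot.observe()['position'],bot.observe()['clock'])
m=bot.camera_model('wrist')
cv2.imwrite('pics/c_wrist.png',bot.grab_frame('wrist')[:,:,::-1])
big=cv2.resize(bot.grab_frame('side')[:,:,::-1],None,fx=4,fy=4,interpolation=cv2.INTER_CUBIC)[800:1300,900:1500]
cv2.imwrite('pics/c_side.png',big)
E
```

```text
clock: 10.05
position: [0.4656, 0.1874, 0.2003]
tool_rot: [3.141, 0.002, 0.073]
force: [0.4, 0.1, 1.1]
grip_width: -0.0
[0.46564438 0.18736026 0.20026389] 10.05
```

View pics/c_side.png

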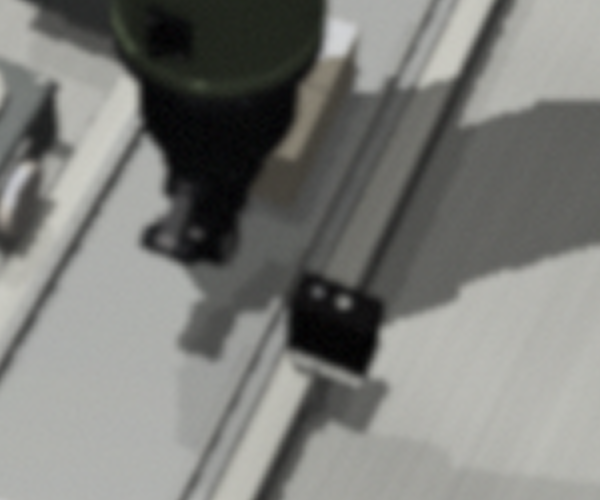

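View pics/c_wrist.png

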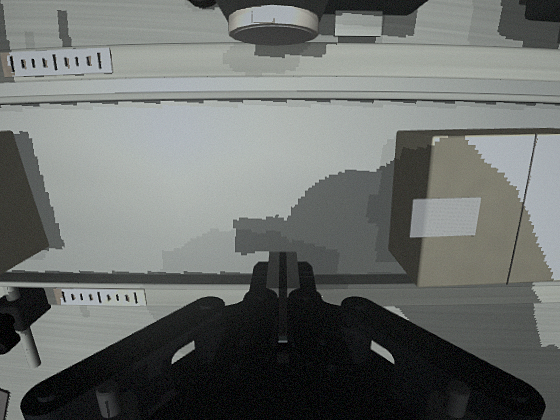

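The tip is in front of the outfeed lens and the cartons are clear on both sides. The reflector centre is about (273,20).

```bash
python3 - <<'E'
from h import *
m=bot.camera_model('wrist');s=bot.observe();print(s['position'],s['tool_rot'],s['clock'])
o=np.array([.4195,.1877]);x=np.array([.99716,.07536]);y=np.array([-.07536,.99716])
p=s['position'][:2]-o;print(p@x,p@y)
for z in(.1,.11,.12):
  q=onz(m,(273,18),z)[:2]-o;print('refl',q@x,q@y)
E
```

```text
[0.4660996  0.1878388  0.20159625] [3.14127474e+00 7.55814144e-04 7.36607040e-02] 10.15
0.04647771716174957 -0.003373340283819895
refl 0.16829132191015653 0.002316600105648674
refl 0.16556640712238957 0.002054709880620802
refl 0.16284149233462264 0.0017928196555929334
```

```bash
python3 -m crank '{"travel":[[0,0.2,-0.4],[-0.1,0.4,-1],[-0.1,0.4,-1.8],[-0.1,0.4,-2.5],[-0.1,0.4,-2.9],[-0.1,0.4,-3],[-0.1,0.4,-3],[-0.1,0.4,-3]],"rot":[[0,0,0],[0,0,0],[0,0,0],[0,0,0],[0,0,0],[0,0,0],[0,0,0],[0,0,0]]}'
for i in 1 2; do python3 -m crank '{"travel":[[0,0,0],[0,0,0],[0,0,0],[0,0,0],[0,0,0],[0,0,0],[0,0,0],[0,0,0]],"rot":[[0,0,0],[0,0,0],[0,0,0],[0,0,0],[0,0,0],[0,0,0],[0,0,0],[0,0,0]]}'; done
python3 - <<'E'
from h import *
big=cv2.resize(bot.grab_frame('side')[:,:,::-1],None,fx=4,fy=4,interpolation=cv2.INTER_CUBIC)[800:1300,900:1500]
cv2.imwrite('pics/d_side.png',big)
E
python3 -m crank '{"travel":[[0,0,0],[0,0,0],[0,0,0],[0,0,0],[0,0,0],[0,0,0],[0,0,0],[0,0,0]],"rot":[[0,0,0],[0,0,0],[0,0,0],[0,0,0],[0,0,0],[0,0,0],[0,0,0],[0,0,0]]}'
```

```text
clock: 10.95
position: [0.4653, 0.1921, 0.1721]
tool_rot: [-3.141, -0.0, 0.074]
force: [0.2, 0.5, -0.5]
grip_width: 0.0003
clock: 11.75
position: [0.4652, 0.1921, 0.1719]
tool_rot: [-3.142, -0.0, 0.074]
force: [0.3, 0.6, 0.4]
grip_width: -0.0003
clock: 12.55
position: [0.4652, 0.1921, 0.1719]
tool_rot: [-3.142, -0.0, 0.074]
force: [-0.2, -0.4, 0.2]
grip_width: 0.0001
clock: 13.4
position: [0.4652, 0.1921, 0.1719]
tool_rot: [-3.142, 0.0, 0.074]
force: [-0.8, 0.0, 0.2]
grip_width: 0.0001
```

View pics/d_side.png

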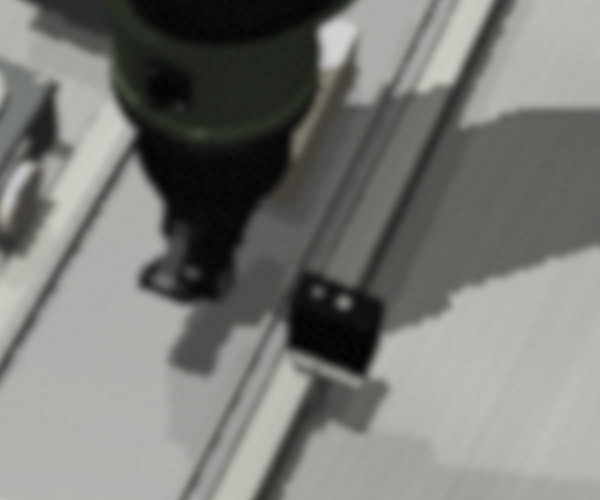

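Tips are in the beam, clear of eye, belt and guides. Hold a bit more, lift, move toward the reset.

```bash
python3 -m crank '{"travel":[[0,0,0],[0,0,0],[0,0,0],[0,0,0],[0,0,0.5],[0,0,1.5],[0,0,3],[0,0,5]],"rot":[[0,0,0],[0,0,0],[0,0,0],[0,0,0],[0,0,0],[0,0,0],[0,0,0],[0,0,0]]}'
python3 -m crank '{"travel":[[0,0,2],[0.5,0,3.5],[2,-0.4,4.5],[4,-0.9,5],[6.5,-1.5,5],[9,-2,5],[11,-2.5,5],[12,-2.7,5]],"rot":[[0,0,0],[0,0,0],[0,0,0],[0,0,0],[0,0,0],[0,0,0],[0,0,0],[0,0,0]]}'
python3 - <<'E'
from h import *
print(bot.observe()['position'],bot.observe()['clock'])
m=bot.camera_model('wrist')
cv2.imwrite('pics/e_wrist.png',bot.grab_frame('wrist')[:,:,::-1])
for n in('reset_top','stop_top'):
  for d in bot.silhouettes('wrist',n)[:2]:print(n,d['conf'],d['box'],onz(m,d['box'][:2],.118),onz(m,d['box'][:2],.108))
E
```

```text
clock: 14.2
position: [0.4649, 0.1921, 0.2228]
tool_rot: [3.141, 0.001, 0.074]
force: [0.1, 0.5, 0.1]
grip_width: 0.0001
clock: 15.0
position: [0.5864, 0.1644, 0.2725]
tool_rot: [-3.142, -0.001, 0.073]
force: [-0.6, 0.1, 0.0]
grip_width: -0.0003
[0.58640568 0.16439845 0.27253558] 15.0
reset_top 0.82 [307.8, 142.6, 40.4, 36.2] [0.64414631 0.15179271 0.118     ] [0.64339768 0.15093244 0.108     ]
stop_top 0.65 [517.0, 142.2, 64.1, 70.1] [ 0.65700425 -0.00122023  0.118     ] [ 0.65682728 -0.00888339  0.108     ]
```

View pics/e_wrist.png

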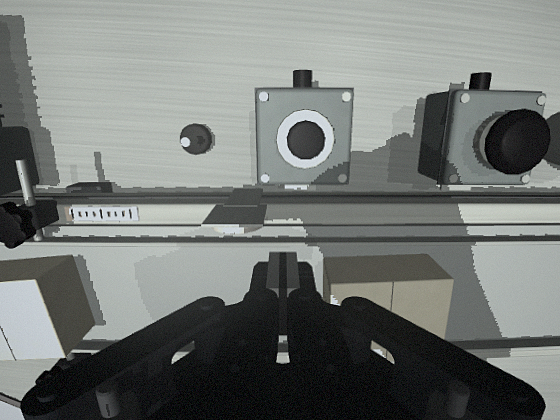

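The reset is the small flat button in the white collar at (308,141), and the mushroom stop is at (517,140). All three measurements agree on (0.644, 0.152).

```bash
python3 -m crank '{"travel":[[1.5,-0.3,0],[3.2,-0.7,0],[4.8,-1.1,0],[5.7,-1.3,-0.8],[5.8,-1.3,-2.5],[5.8,-1.3,-4.5],[5.8,-1.3,-6],[5.8,-1.3,-6.5]],"rot":[[0,0,0],[0,0,0],[0,0,0],[0,0,0],[0,0,0],[0,0,0],[0,0,0],[0,0,0]]}'
python3 -m crank '{"travel":[[0,0,0],[0,0,0]],"rot":[[0,0,0],[0,0,0]]}'
python3 - <<'E'
from h import *
print(bot.observe()['position'],bot.observe()['clock'])
cv2.imwrite('pics/f_wrist.png',bot.grab_frame('wrist')[:,:,::-1])
big=cv2.resize(bot.grab_frame('side')[:,:,::-1],None,fx=4,fy=4,interpolation=cv2.INTER_CUBIC)[650:1150,600:1200]
cv2.imwrite('pics/f_side.png',big)
E
```

```text
clock: 15.95
position: [0.642, 0.1524, 0.2051]
tool_rot: [3.141, 0.003, 0.075]
force: [1.0, -0.3, 0.1]
grip_width: -0.0001
clock: 16.15
position: [0.6433, 0.1524, 0.2076]
tool_rot: [-3.141, -0.001, 0.074]
force: [0.1, 0.2, -0.4]
grip_width: -0.0002
[0.64332997 0.15235039 0.20762303] 16.15
```

View pics/f_side.png

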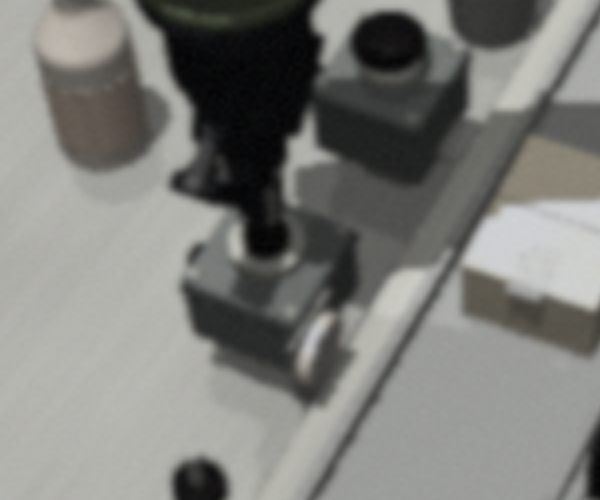

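View pics/f_wrist.png

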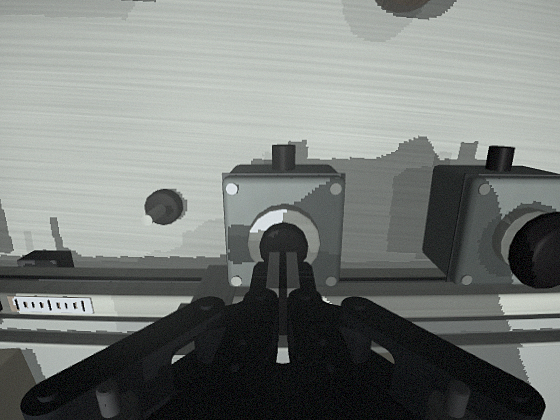

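Fingers sit centred above the button and clear of the stop. Now I'll press slowly.

```bash
python3 -m crank '{"travel":[[0,0,-0.4],[0,0,-0.9],[0,0,-1.3],[0,0,-1.5],[0,0,-1.6],[0,0,-1.7],[0,0,-1.8],[0,0,-1.9]],"rot":[[0,0,0],[0,0,0],[0,0,0],[0,0,0],[0,0,0],[0,0,0],[0,0,0],[0,0,0]]}'
python3 -m crank '{"travel":[[0,0,-0.1],[0,0,-0.2],[0,0,-0.3],[0,0,-0.3]],"rot":[[0,0,0],[0,0,0],[0,0,0],[0,0,0]]}'
```

```text
clock: 17.05
position: [0.6431, 0.1522, 0.1879]
tool_rot: [-3.142, -0.0, 0.074]
force: [-2.3, -0.1, 2.6]
grip_width: -0.0
clock: 17.45
position: [0.6432, 0.1522, 0.1849]
tool_rot: [-3.142, -0.0, 0.074]
force: [-3.3, -0.5, 4.7]
grip_width: 0.0001
```

```bash
python3 -m crank '{"travel":[[0,0,-0.05],[0,0,-0.1],[0,0,-0.1]],"rot":[[0,0,0],[0,0,0],[0,0,0]]}'
```

```text
clock: 17.75
position: [0.6432, 0.1522, 0.1846]
tool_rot: [-3.142, -0.0, 0.074]
force: [-5.8, -1.8, 13.2]
grip_width: 0.0001
```

The button has bottomed out: the force rose to 13 N with almost no further travel. I'll hold briefly, then release and move clear.

```bash
python3 -m crank '{"travel":[[0,0,0],[0,0,0],[0,0,0.3],[0,0,0.7],[0,0,1.2],[0,0,2.2],[0,0,4],[0,0,6]],"rot":[[0,0,0],[0,0,0],[0,0,0],[0,0,0],[0,0,0],[0,0,0],[0,0,0],[0,0,0]]}'
python3 -m crank '{"travel":[[0,0,2],[0,0,4],[-1,0,5.5],[-3,0,6.5],[-5,0,7],[-7,0,7],[-8,0,7],[-8,0,7]],"rot":[[0,0,0],[0,0,0],[0,0,0],[0,0,0],[0,0,0],[0,0,0],[0,0,0],[0,0,0]]}'
python3 -m crank '{"travel":[[0,0,0],[0,0,0],[0,0,0]],"rot":[[0,0,0],[0,0,0],[0,0,0]]}'
python3 - <<'E'
from h import *
cv2.imwrite('pics/g_wrist.png',bot.grab_frame('wrist')[:,:,::-1])
cv2.imwrite('pics/g_side.png',bot.grab_frame('side')[:,:,::-1])
print(bot.observe()['force'])
E
```

```text
clock: 18.55
position: [0.6431, 0.1521, 0.2447]
tool_rot: [3.142, 0.0, 0.074]
force: [-0.1, 0.2, 0.6]
grip_width: 0.0
clock: 19.35
position: [0.5627, 0.1522, 0.3146]
tool_rot: [-3.142, -0.001, 0.075]
force: [1.3, 0.7, 0.5]
grip_width: -0.0002
clock: 19.65
position: [0.5637, 0.1521, 0.3136]
tool_rot: [-3.142, 0.0, 0.074]
force: [-1.0, -0.5, 0.0]
grip_width: 0.0
[ 0.73390111 -0.6040255  -0.47158064]
```

View pics/g_side.png

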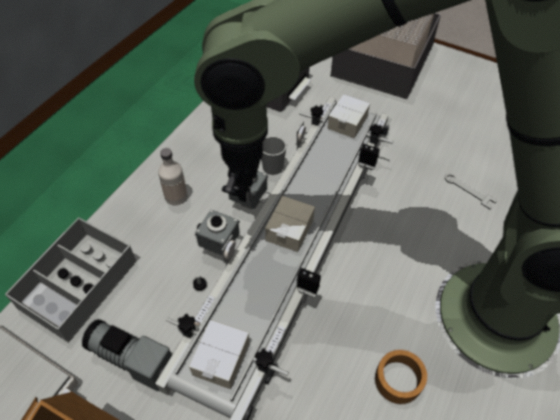

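View pics/g_wrist.png

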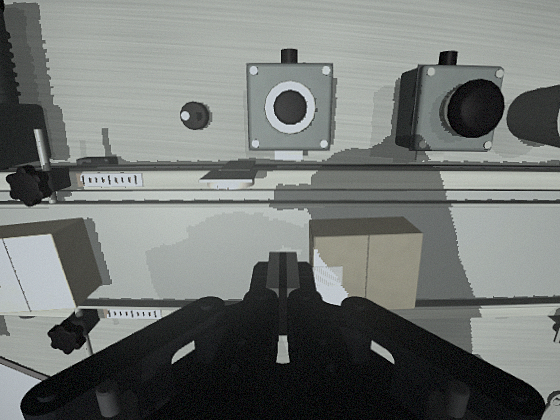

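The reset button is out again at (290,106). The cartons, cup and knob are where they were, and the arm is clear and touching nothing.

```bash
python3 -c "
from workcell import bot
print(bot.job_done())"
```

```text
the job is handed in; nothing more can be done
None
```

The photo-eye check is done in the order asked and handed in at about 19.8 s on the clock.

- **Infeed eye:** the shut fingertips were about 45 mm in front of the lens and within about 3 mm of the beam line, about 11 mm below the given beam point. I held them there for about 2.9 s.
- **Outfeed eye:** the same position, about 46 mm in front of the lens, held for about 2.8 s.
- **Reset button:** pressed until it bottomed out. The force went from about 5 N to 13 N with almost no further travel, at roughly 6 mm in. I then released it and moved clear.
- **Last checks:** the final pictures show the reset button out again, the arm clear, and the cartons, cup, spare knob and stop button undisturbed. The force reading is only noise.
- **Disagreements between measurements:**
    - The top and side cameras put the reset button about 5 mm apart, so I used the wrist camera's position, which matched the top camera's.
    - The reflectors appeared about 2 mm to one side of the beam lines I worked out from the eyes, well inside the 10 mm allowed.

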